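# Feel for the spindle lock of the bearing turntable and hold it down

## Robot

A 6-joint arm with a two-finger parallel gripper is mounted at the origin on the work surface. World frame = base frame: x ahead of the robot, y to its left, z up, the work surface at z = 0. Lengths are in m, angles in rad, forces in N, time in s.
With the tool pointing down it reaches from about 0.35 to 1 m from the base axis. Payload 7.1 kg.
Tool frame: the origin (TCP) lies between the finger pads; the fingertips stand 19 mm ahead of it and the grasp point (between the pads) is the TCP; z points along the fingers, y is the direction in which the jaws open and shut (so a half turn about z gives the same grasp; the last joint's range is limited). The gripper opens to 85 mm and grips with 20 to 120 N. Pads are 22 mm wide; open, the fingers measure 114 mm over their backs; the gripper's body (76 mm by 85 mm) begins 54 mm behind the grasp point. The pads swing forward as they close: fully open they stand 13 mm farther back than shut.
Start: joints at [1.123, 0.423, 1.63, -0, 1.089, -0.019], TCP at [0.26, 0.568, 0.25] pointing down, gripper open.
Joint ranges: [-3, 3], [-0.9, 2.11], [0.09, 2.58], [-1.31, 4.45], [0.11, 2.69], [-2.54, 2.54]. Speed limits (rad/s): [2.39, 2.39, 3.01, 3.14, 3.14, 3.14].

## Interface

Orientations are given as a unit quaternion [w, x, y, z].
In Python, from workcell import telemetry, optics, workorder gives the robot as it stands. The module is installed in compiled form; this text tells all that it offers.
- The arm moves only by the tool step_arm, never from a script. Its arguments are lists of equal length, an entry for each row: "angular": the turn, a rotation vector about the tool's x, y, z in units of 10 degrees (1.0 is 10 degrees), a list of three; "slide": the shift along the tool's x, y, z in units of 25 mm (1.0 is 25 mm), a list of three; "jaw": the opening, from 0 (shut) to 1 (fully open). A call has 1 to 20 rows; each row is the pose to reach, as a shift and turn from the pose measured when the call began, along the tool's axes at that moment; what a row does not reach only later rows make up. A row lasts 1/8 s, in which the tool goes at most 62.5 mm and 10.7 degrees, less where a joint would pass 70% of its speed; a pose out of reach is approached as far as the arm can. A call with a gripper value outside its range is refused whole. The fingers move at their own pace and stop on an object; "force" is the grip in N (left out, the last holds). Time passes only in rows, so rows that repeat a pose let the fingers close. It gives the time, the measured TCP pose, the force and the opening at its end, in the units of the state.
- telemetry.get_obs(): the state, without advancing time (a new reading comes with each control period).
- optics.capture(name): name is "scene" or "top" or "wrist"; returns the picture (420x560x3 uint8, red, green, blue); there is no depth.
- optics.camera_info(name): a dict with "fx", "fy", "cx", "cy" (pixels), "k1" (the pictures are not rectified: a ray, as slopes to the right and down, at radius r is drawn at 1 + k1 r^2 times it, then the intrinsics apply), "view" (4x4, takes a point from world to camera coordinates); the wrist camera has in their place "tool_from_camera" (4x4, takes a point from camera to tool coordinates, whose origin is the TCP and whose axes are the flange's). Camera axes: x right, y down, z forward; pixel columns grow to the right and rows downward; lengths in m; the calibration is good to about 2 mm. A picture is of the moment at which its call begins: read the wrist's pose just before it. camera_info takes no time and is no camera call.
- workorder.close_job(): hands the job in, once; it reports no verdict.
Trained networks look in the newest picture that a camera, given by its name, has taken for a name from the list of things; names that differ only in an ending like _2 or _b are one class to them, and where a whole thing is asked for, a point or a joint stands for the part that bears it (a point fixed in the world has none). Each returns a list of dicts, best first, with "p" (0 to 1); they miss things now and then, are a little off and sometimes report something else, mostly with a low value. They report only what shows in the picture. A call takes as long as a camera call.
- optics.recognise(camera, name): "point" ([x, y, z] in m, in world coordinates, good to about 4 mm: the middle of the surface that is visible of it).
- optics.regions_of(camera, name): "mask" (420x560 bool, what is visible of it).
- optics.spot_point(camera, name): "point" ([x, y, z] in m, in world coordinates, good to about 4 mm: a listed point, or the origin of a listed thing).
The state is a dict: "t": time; "q": joint angles; "qd": joint speeds; "joint_efforts": joint torques, N m; "position": TCP position; "eef_rot": TCP orientation; "ft_force": force on the tool from outside, world axes, zero at the start; "moment": the same for the moment, N m; "grip_width": finger opening in m.
Only numpy, scipy, OpenCV 4.12 (cv2) and the standard library are available. Lean on these libraries where they do the work, as an engineer would, in place of code of your own. Each camera call takes 0.05 s, during which the arm holds its last target.

## Task

The brass clamp knob on the bearing turntable can only be unscrewed while the spindle lock is held down. Set a fingertip on the steel rim of the round faceplate at the brass pointer, run it round the rim from there, staying on the steel, until it finds the notch that hides the lock key, and press the key inside the notch fully down. Finish while holding it down for a workmate to undo the knob; do not turn the knob or shift the tools and parts lying about.

Things in the scene. Friction and masses are not known exactly. Their poses are not given: they have to be found in the camera images.
- turntable: bearing turntable bolted to the counter: green cast base, 224 mm across, and a round bare-steel faceplate of radius 100 mm, its flat upper face 60 mm above the counter. Origin: centre of the base's underside, on the upright spindle axis; z up. The spindle is stiff: the faceplate does not turn under a light finger. The faceplate carries one notch with the lock key, see below
- rim_at_pointer (a point): point on the face in the middle of the rim, 82 mm from the axis, beside the brass pointer: the sweep starts here. The pointer is a small brass block just outside the faceplate's edge (radius 103 to 125 mm), its top 6 mm below the face, on the base's -x side. The notch lies more than 80 degrees round from here, either way; just where is not given: feel or look for it
- face_centre (a point): centre of the faceplate at the level of its upper face, on the spindle axis. Around it is clamped a bearing inner ring (outer radius 46 mm, 22 mm high) under a flat bar (84 x 30 mm) and the brass knob (radius 24 mm, top 53 mm above the face). The flat rim, free to run a finger on, lies between radius 50 and 100 mm, level with this point
- lock_key (a joint): depth of the sprung lock key, m: 0 at rest (top 4 mm below the face, 3.5 N), 0.006 on its stop (top 10 mm below, 7.7 N); springs up if let go. The darker ribbed key (top 44 mm along the rim, radius 67 to 98 mm) lies in the rim's only notch: 48 mm wide along the rim, from radius 66 mm to the outer edge, open above and outward, straight walls; a finger on the rim loses its support there
- clamp_knob (a joint): turn of the brass clamp knob, rad, 0 at the start; must stay
- oiler_cup: loose dull-brass oiler cup, 60 mm across, 78 mm high; origin at the centre of its underside
- mallet: loose grey rubber mallet lying flat, head 60 mm thick and 100 mm long at its +x end, wooden handle to -x, 270 mm over all; origin on the counter below the handle, 100 mm from the head's middle
- ratchet: loose black steel ratchet wrench lying along its x, 250 x 38 mm, 25 mm high, head at +x; origin at the middle of its underside
- steel_rule: loose chrome steel rule lying along its y, 300 x 30 x 3 mm; origin at the middle of its underside
- outer_ring: loose steel bearing outer ring, 120 mm across, 28 mm high; origin at the centre of its underside

How it is judged:
By the outcome, as a careful person would: the job done as asked, in the order asked, and still so for the second after the job is handed in, while the arm keeps its last pose, push and grip.
It also fails if it takes over 72 s, if anything falls off the work surface, if the arm or the gripper's body presses on something with over 40 N, if the wrist force passes 120 N, or if a joint passes its speed limit or range.

## Working session

There is one attempt and no reset: what is moved stays moved. The work goes in short steps, Python scripts to look and compute and a tool call to move; the robot and the scene stay as the last step left them, time stands still between calls to the robot, and variables do not carry over. Pictures are saved under pics/ and viewed, and the job is handed in when it is done.

Besides the shell and the picture viewer there is one more tool, called as name(argument=value, ...) on one line, values as JSON. step_arm: Moves the arm, as the interface text tells. Its arguments: {"type":"object","properties":{"angular":{"type":"array"},"slide":{"type":"array"},"jaw":{"type":"array"},"force":{"type":"number"}},"required":["angular","slide","jaw"]}

```bash
mkdir -p pics
python3 - <<'E'
from workcell import telemetry, optics, workorder
import cv2,numpy as np
o=telemetry.get_obs()
for k,v in o.items(): print(k,np.round(v,4))
for c in ("scene","top"):
    im=optics.capture(c); cv2.imwrite(f"pics/{c}0.png",im[:,:,::-1])
    for n in ("turntable","rim_at_pointer","face_centre"):
        print(c,n,[(np.round(d["point"],4),round(d["p"],2)) for d in optics.spot_point(c,n)])
    print(c,"key",[(np.round(d["point"],4),round(d["p"],2)) for d in optics.recognise(c,"lock_key")])
    i=optics.camera_info(c); print({k:np.round(v,4) for k,v in i.items()})
i=optics.camera_info("wrist"); print(i)
E
```

```text
t 0.0
q [ 1.123   0.4239  1.6307  0.      1.0886 -0.019 ]
qd [-0.0006  0.0002  0.0007  0.0019 -0.001  -0.0019]
joint_efforts [ 2.40000e-03 -5.57414e+01 -2.81738e+01  1.00000e-04  7.40000e-03
  0.00000e+00]
position [0.2596 0.5679 0.2495]
eef_rot [-2.000e-04  2.128e-01  9.771e-01 -8.000e-04]
ft_force [0.425  0.1022 0.5919]
moment [-0.0575  0.0209  0.0233]
grip_width 0.0854
scene turntable [(array([ 0.561 ,  0.094 , -0.0031]), 0.92)]
scene rim_at_pointer [(array([0.4844, 0.1138, 0.062 ]), 0.95), (array([ 0.6508,  0.3099, -0.0123]), 0.43)]
scene face_centre [(array([0.5694, 0.0922, 0.0557]), 0.81), (array([ 0.5468, -0.0948, -0.004 ]), 0.52)]
scene key [(array([0.6514, 0.0925, 0.0547]), 0.65)]
{'fx': np.float64(447.4662), 'fy': np.float64(447.4662), 'cx': np.float64(273.2192), 'cy': np.float64(208.0909), 'k1': np.float64(-0.0879), 'view': array([[-0.8996,  0.4362,  0.0181,  0.5357],
       [ 0.3197,  0.6864, -0.6532, -0.1016],
       [-0.2974, -0.5818, -0.757 ,  1.3849],
       [ 0.    ,  0.    ,  0.    ,  1.    ]])}
top turntable [(array([0.5646, 0.0924, 0.0019]), 0.86)]
top rim_at_poin
[... 322 characters left out ...]
oat64(-0.1843), 'view': array([[-0.0215, -0.9997, -0.0106, -0.0284],
       [-0.994 ,  0.0226, -0.1072,  0.5652],
       [ 0.1074,  0.0082, -0.9942,  1.4137],
       [ 0.    ,  0.    ,  0.    ,  1.    ]])}
{'fx': 301.29293171384154, 'fy': 301.29293171384154, 'cx': 276.2803540052961, 'cy': 209.78519844047312, 'k1': -0.021645932287931543, 'tool_from_camera': array([[ 7.36074267e-04, -9.57472955e-01, -2.88522093e-01,
         7.29296202e-02],
       [ 9.99998402e-01,  2.34644869e-04,  1.77250542e-03,
         2.26775612e-04],
       [-1.62942578e-03, -2.88522936e-01,  9.57471598e-01,
        -1.22495238e-01],
       [ 0.00000000e+00,  0.00000000e+00,  0.00000000e+00,
         1.00000000e+00]])}
```

View pics/scene0.png

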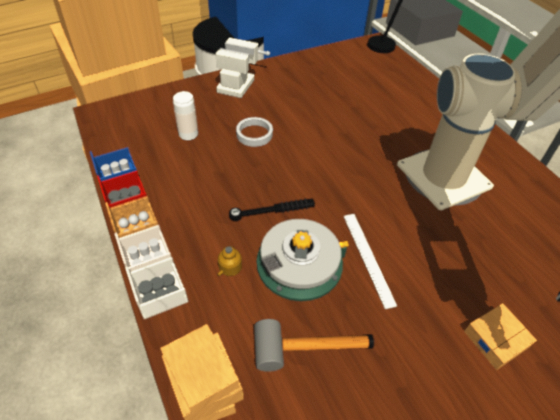

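View pics/top0.png

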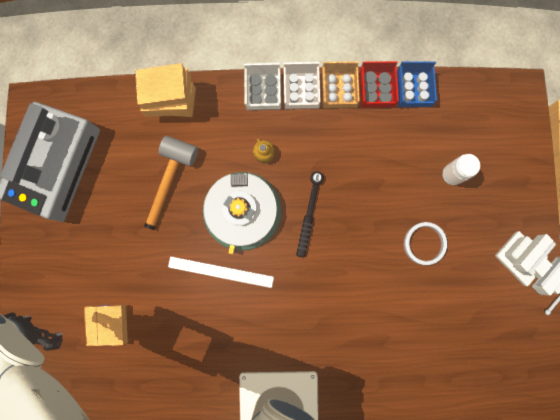

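The turntable is at about (240,210) in the top view, with the notch and ribbed key at (239,180) and the pointer at (232,250). The key is nearly opposite the pointer. Next I'll refine the fit.

```bash
cat > h.py <<'E'
import numpy as np,cv2
from workcell import telemetry,optics,workorder
def proj(i,P):
    P=np.atleast_2d(P); V=np.array(i["view"]); c=P@V[:3,:3].T+V[:3,3]
    s=c[:,:2]/c[:,2:]; s=s*(1+i["k1"]*(s**2).sum(1,keepdims=True))
    return s*[i["fx"],i["fy"]]+[i["cx"],i["cy"]]
def ray(i,uv,z):
    V=np.array(i["view"]); d=(np.array(uv)-[i["cx"],i["cy"]])/[i["fx"],i["fy"]]; s=d.copy()
    for _ in range(20): s=d/(1+i["k1"]*(s@s))
    R=V[:3,:3]; o=-R.T@V[:3,3]; v=R.T@np.array([*s,1.]); return o+v*(z-o[2])/v[2]
E
python3 - <<'E'
from h import *
for c in("top","scene"):
    im=cv2.imread(f"pics/{c}0.png"); i=optics.camera_info(c); im2=im.copy()
    C=np.array([.567,.092,.06]); th=np.radians(np.arange(0,360,1))
    optics.capture(c)
    for n in ("lock_key","turntable"):
        for d in optics.regions_of(c,n)[:1]:
            m=d["mask"]; ys,xs=np.nonzero(m); uv=(xs.mean(),ys.mean())
            print(c,n,d["p"],m.sum(),uv, ray(i,uv,.056))
    s=6
    uc=proj(i,C)[0]; x0,y0=int(uc[0]-55),int(uc[1]-50)
    big=cv2.resize(im[y0:y0+100,x0:x0+110],None,fx=7,fy=6*7/6,interpolation=cv2.INTER_CUBIC) if 0 else cv2.resize(im[y0:y0+96,x0:x0+110],None,fx=6,fy=6,interpolation=cv2.INTER_CUBIC)
    def dr(P,col):
        p=((proj(i,P)-[x0,y0]+.5)*6).astype(int); cv2.polylines(big,[p.reshape(-1,1,2)],True,col,1)
    circ=lambda r,z:np.c_[C[0]+r*np.cos(th),C[1]+r*np.sin(th),np.full(360,z)]
    dr(circ(.1,.06),(0,0,255)); dr(circ(.046,.082),(255,0,0)); dr(circ(.024,.113),(0,255,0))
    cv2.imwrite(f"pics/{c}1.png",big); print(x0,y0)
E
```

```text
top lock_key 0.62 190 (np.float64(239.20526315789473), np.float64(179.63684210526316)) [0.64662828 0.09375059 0.056     ]
top turntable 0.73 4839 (np.float64(241.41888820004132), np.float64(211.20334779913205)) [0.5585518  0.08854643 0.056     ]
184 158
scene lock_key 0.46 195 (np.float64(270.10769230769233), np.float64(263.5230769230769)) [0.65136971 0.0954694  0.056     ]
scene turntable 0.73 5539 (np.float64(300.2285611121141), np.float64(260.0808810254559)) [0.57979611 0.11795578 0.056     ]
244 199
```

View pics/top1.png

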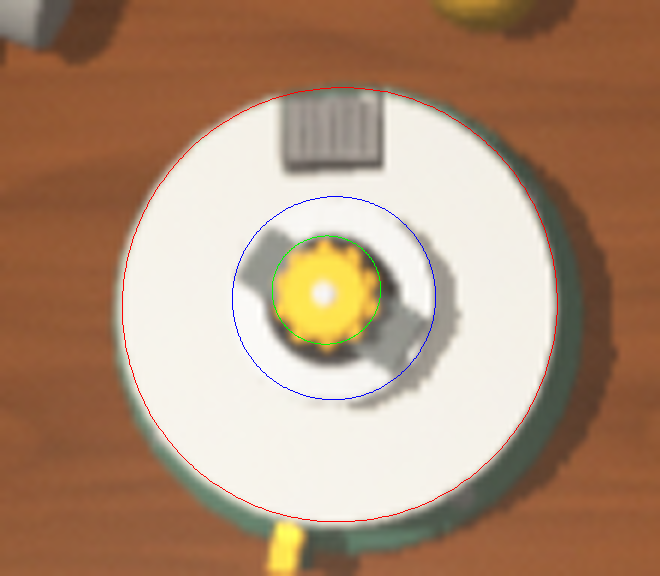

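View pics/scene1.png

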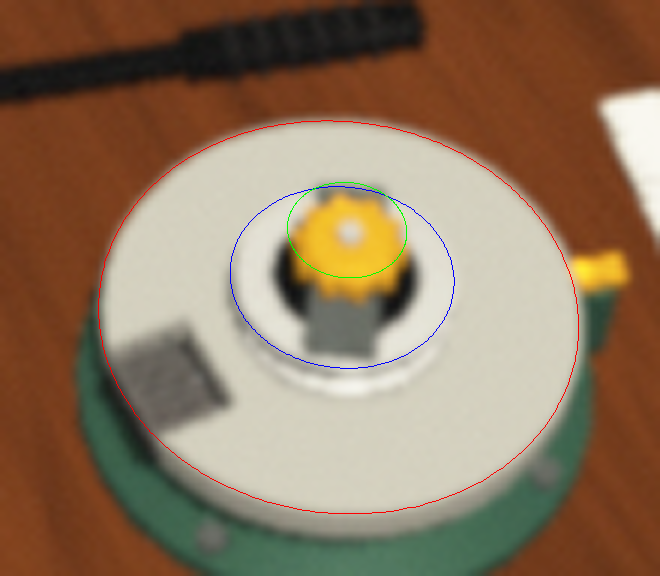

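Run:
```python
from h import *
C=np.array([.567,.093])
def f(c,o,uv,z):
    p=ray(optics.camera_info(c),np.array(uv)/6+o-.5*0,z)[:2]; d=p-C; print(c,p.round(4),np.hypot(*d).round(4),np.degrees(np.arctan2(d[1],d[0])).round(1))
f("top",(184,158),(286,547),.054); f("scene",(244,199),(606,268),.054)
f("top",(184,158),(333,130),.056); f("scene",(244,199),(165,378),.056)
# rotation to make tool y = world +y, pointing down; TCP now
from scipy.spatial.transform import Rotation as R
o=telemetry.get_obs(); w,x,y,z=o["eef_rot"]; r=R.from_quat([x,y,z,w])
print(r.as_matrix().round(3))
for ang in (0,3): # key angle
    a=np.radians(ang); T=np.c_[[-np.cos(a),-np.sin(a),0],[-np.sin(a),np.cos(a),0],[0,0,-1]]
    print(ang,(r.inv()*R.from_matrix(T)).as_rotvec(degrees=True).round(2))
for P in ([.567-.08*np.cos(.262),.093+.08*np.sin(.262),.12],):
    print(P,(r.inv().apply(np.array(P)-o["position"])/.025).round(2))
```

```text
top [0.4549 0.1169] 0.1147 168.0
scene [0.4517 0.1213] 0.1187 166.2
top [0.6465 0.0929] 0.0795 -0.0
scene [0.6463 0.0929] 0.0793 -0.1
[[-0.909  0.416 -0.   ]
 [ 0.416  0.909 -0.   ]
 [ 0.    -0.    -1.   ]]
0 [ -0.    -0.   -24.57]
3 [ -0.    -0.   -27.57]
[np.float64(0.4897300892324647), np.float64(0.11372102531191776), 0.12] [-15.93 -12.72   5.21]
```

step_arm(angular=[[0, 0, -0.8], [0, 0, -1.6], [0, 0, -2.46], [0, 0, -2.46], [0, 0, -2.46], [0, 0, -2.46], [0, 0, -2.46], [0, 0, -2.46], [0, 0, -2.46], [0, 0, -2.46], [0, 0, -2.46], [0, 0, -2.46], [0, 0, -2.46], [0, 0, -2.46], [0, 0, -2.46], [0, 0, -2.46]], slide=[[-1.6, -1.3, 0.5], [-3.2, -2.6, 1], [-4.8, -3.8, 1.5], [-6.4, -5.1, 2], [-8, -6.4, 2.5], [-9.6, -7.7, 3], [-11.2, -9, 3], [-12.8, -10.3, 3], [-14.4, -11.6, 3], [-15.85, -12.75, 3], [-15.85, -12.75, 3.6], [-15.85, -12.75, 4.2], [-15.85, -12.75, 4.8], [-15.85, -12.75, 5.2], [-15.85, -12.75, 5.2], [-15.85, -12.75, 5.2]], jaw=[0, 0, 0, 0, 0, 0, 0, 0, 0, 0, 0, 0, 0, 0, 0, 0], force=40)

```text
t: 2.8
position: [0.4878, 0.1142, 0.1205]
eef_rot: [0.0, -0.001, 1.0, 0.0]
ft_force: [-0.5, -0.1, 0.0]
grip_width: 0.0
```

Run:
```python
from h import *
for c in("wrist","scene","top"): 
    im=optics.capture(c); cv2.imwrite(f"pics/{c}2.png",im[:,:,::-1])
    if c!="wrist": 
        for n in("rim_at_pointer","face_centre"):print(c,n,[(np.round(d["point"],4),round(d["p"],2)) for d in optics.spot_point(c,n)])
    else:
        for n in("rim_at_pointer","face_centre","lock_key"):print(c,n,[(np.round(d["point"],4),round(d["p"],2)) for d in optics.spot_point(c,n)])
o=telemetry.get_obs();print(o["t"],o["position"],o["eef_rot"],o["ft_force"],o["grip_width"],o["q"])
```

```text
wrist rim_at_pointer [(array([0.487 , 0.1139, 0.0604]), 0.85)]
wrist face_centre []Traceback (most recent call last):
  File "<stdin>", line 7, in <module>
ValueError: it knows: face_centre, mallet, oiler_cup, outer_ring, ratchet, rim_at_pointer, steel_rule, turntable
```

View pics/wrist2.png

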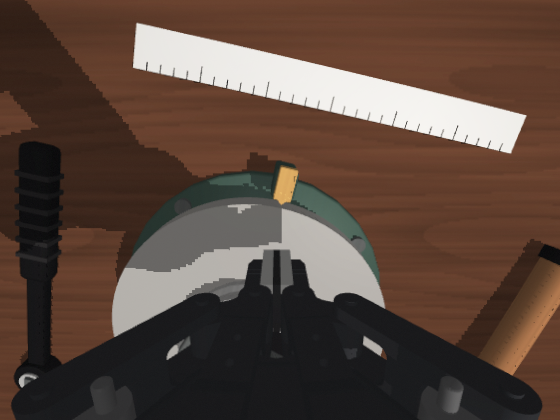

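The wrist view shows the shut fingertips at (277,255), above the steel rim, with the pointer just outward at (286,185). Next I'll descend onto the rim.

step_arm(angular=[[0, 0, 0], [0, 0, 0], [0, 0, 0], [0, 0, 0], [0, 0, 0], [0, 0, 0], [0, 0, 0]], slide=[[0, 0, 0.5], [0, 0, 1.0], [0, 0, 1.3], [0, 0, 1.45], [0, 0, 1.55], [0, 0, 1.6], [0, 0, 1.6]], jaw=[0, 0, 0, 0, 0, 0, 0])

```text
t: 3.82
position: [0.4882, 0.114, 0.0809]
eef_rot: [0.001, -0.0, 1.0, 0.0]
ft_force: [-0.5, 0.2, -1.0]
grip_width: 0.0005
```

step_arm(angular=[[0, 0, 0], [0, 0, 0], [0, 0, 0], [0, 0, 0]], slide=[[0, 0, 0.04], [0, 0, 0.08], [0, 0, 0.1], [0, 0, 0.1]], jaw=[0, 0, 0, 0])

```text
t: 4.32
position: [0.4883, 0.114, 0.079]
eef_rot: [0.001, -0.0, 1.0, 0.0]
ft_force: [-2.2, -0.9, 7.1]
grip_width: 0.0001
```

```bash
cat > g.py <<'E'
from h import *; import sys
a0,a1,n,z=map(float,sys.argv[1:5]); o=telemetry.get_obs(); p=np.array(o["position"])
print(p,o["ft_force"],"ang",np.degrees(np.arctan2(p[1]-.093,p[0]-.567)),np.hypot(p[1]-.093,p[0]-.567))
a=np.radians(np.linspace(a0,a1,int(n)))
print([[round(-(.567+.0815*np.cos(t)-p[0])/.025,2),round((.093+.0815*np.sin(t)-p[1])/.025,2),z] for t in a])
E
python3 g.py 161 85 20 0.02
```

```text
[0.4882844  0.11399499 0.07904297] [-2.18120703 -0.90542341  7.10684637] ang 165.06575272835533 0.08146738895275743
[[np.float64(-0.07), np.float64(0.22), 0.02], [np.float64(-0.15), np.float64(0.43), 0.02], [np.float64(-0.24), np.float64(0.64), 0.02], [np.float64(-0.35), np.float64(0.84), 0.02], [np.float64(-0.48), np.float64(1.03), 0.02], [np.float64(-0.62), np.float64(1.21), 0.02], [np.float64(-0.76), np.float64(1.38), 0.02], [np.float64(-0.93), np.float64(1.54), 0.02], [np.float64(-1.1), np.float64(1.69), 0.02], [np.float64(-1.28), np.float64(1.83), 0.02], [np.float64(-1.47), np.float64(1.95), 0.02], [np.float64(-1.67), np.float64(2.06), 0.02], [np.float64(-1.87), np.float64(2.16), 0.02], [np.float64(-2.09), np.float64(2.24), 0.02], [np.float64(-2.3), np.float64(2.31), 0.02], [np.float64(-2.53), np.float64(2.36), 0.02], [np.float64(-2.75), np.float64(2.4), 0.02], [np.float64(-2.98), np.float64(2.42), 0.02], [np.float64(-3.21), np.float64(2.42), 0.02], [np.float64(-3.43), np.float64(2.41), 0.02]]
```

step_arm(angular=[[0, 0, 0], [0, 0, 0], [0, 0, 0], [0, 0, 0], [0, 0, 0], [0, 0, 0]], slide=[[-0.07, 0.22, 0.02], [-0.15, 0.43, 0.02], [-0.24, 0.64, 0.02], [-0.35, 0.84, 0.02], [-0.48, 1.03, 0.02], [-0.62, 1.21, 0.02]], jaw=[0, 0, 0, 0, 0, 0])

```text
t: 5.08
position: [0.5028, 0.1434, 0.079]
eef_rot: [-0.0, -0.001, 1.0, -0.001]
ft_force: [-4.3, -7.0, 11.8]
grip_width: 0.0003
```

```bash
python3 g.py 138 106 9 0.02
```

```text
[0.50276101 0.1433788  0.0790309 ] [-4.2847787  -7.00873477 11.77287211] ang 141.8950296512717 0.08163743657011169
[[np.float64(-0.15), np.float64(0.17), 0.02], [np.float64(-0.3), np.float64(0.33), 0.02], [np.float64(-0.47), np.float64(0.48), 0.02], [np.float64(-0.65), np.float64(0.62), 0.02], [np.float64(-0.84), np.float64(0.75), 0.02], [np.float64(-1.04), np.float64(0.86), 0.02], [np.float64(-1.24), np.float64(0.96), 0.02], [np.float64(-1.45), np.float64(1.05), 0.02], [np.float64(-1.67), np.float64(1.12), 0.02]]
```

step_arm(angular=[[0, 0, 0], [0, 0, 0], [0, 0, 0], [0, 0, 0], [0, 0, 0], [0, 0, 0]], slide=[[-0.15, 0.17, 0.01], [-0.3, 0.33, 0.01], [-0.47, 0.48, 0.01], [-0.65, 0.62, 0.01], [-0.84, 0.75, 0.01], [-1.04, 0.86, 0.01]], jaw=[0, 0, 0, 0, 0, 0])

```text
t: 5.82
position: [0.5268, 0.1641, 0.079]
eef_rot: [-0.003, -0.001, 1.0, -0.002]
ft_force: [-8.8, -5.2, 13.5]
grip_width: 0.0001
```

```bash
python3 g.py 115 83 9 0.01
```

```text
[0.52680856 0.16412091 0.07902142] [-8.81533017 -5.24582567 13.51381612] ang 119.47140905014412 0.08169171159925759
[[np.float64(-0.23), np.float64(0.11), 0.01], [np.float64(-0.44), np.float64(0.2), 0.01], [np.float64(-0.65), np.float64(0.27), 0.01], [np.float64(-0.87), np.float64(0.33), 0.01], [np.float64(-1.1), np.float64(0.38), 0.01], [np.float64(-1.32), np.float64(0.4), 0.01], [np.float64(-1.55), np.float64(0.41), 0.01], [np.float64(-1.78), np.float64(0.41), 0.01], [np.float64(-2.0), np.float64(0.39), 0.01]]
```

step_arm(angular=[[0, 0, 0], [0, 0, 0], [0, 0, 0], [0, 0, 0], [0, 0, 0], [0, 0, 0]], slide=[[-0.23, 0.11, -0.01], [-0.44, 0.2, -0.01], [-0.65, 0.27, -0.01], [-0.87, 0.33, -0.01], [-1.1, 0.38, -0.01], [-1.32, 0.4, -0.01]], jaw=[0, 0, 0, 0, 0, 0])

```text
t: 6.58
position: [0.5594, 0.1742, 0.0791]
eef_rot: [-0.003, -0.001, 1.0, -0.002]
ft_force: [-4.2, -1.0, 5.3]
grip_width: -0.0001
```

```bash
python3 g.py 92 60 9 0.0; python3 -c "
from h import *
from scipy.spatial.transform import Rotation as R
w,x,y,z=telemetry.get_obs()['eef_rot'];print((R.from_quat([x,y,z,w]).inv()*R.from_quat([0,1,0,0])).as_rotvec(degrees=True))"
```

```text
[0.5594257 0.1742114 0.0790765] [-4.15547772 -0.98629053  5.26675601] ang 95.32835996159929 0.08156384725894553
[[np.float64(-0.19), np.float64(0.01), 0.0], [np.float64(-0.42), np.float64(0.01), 0.0], [np.float64(-0.64), np.float64(-0.01), 0.0], [np.float64(-0.87), np.float64(-0.04), 0.0], [np.float64(-1.09), np.float64(-0.09), 0.0], [np.float64(-1.31), np.float64(-0.15), 0.0], [np.float64(-1.52), np.float64(-0.23), 0.0], [np.float64(-1.73), np.float64(-0.32), 0.0], [np.float64(-1.93), np.float64(-0.43), 0.0]]
[-0.19035333 -0.39639088  0.08302644]
```

step_arm(angular=[[-0.01, -0.02, 0], [-0.02, -0.04, 0], [-0.02, -0.04, 0], [-0.02, -0.04, 0], [-0.02, -0.04, 0], [-0.02, -0.04, 0]], slide=[[-0.19, 0.01, 0.005], [-0.42, 0.01, 0.005], [-0.64, -0.01, 0.005], [-0.87, -0.04, 0.005], [-1.09, -0.09, 0.005], [-1.31, -0.15, 0.005]], jaw=[0, 0, 0, 0, 0, 0])

```text
t: 7.32
position: [0.5915, 0.1709, 0.0791]
eef_rot: [-0.001, -0.001, 1.0, 0.0]
ft_force: [-6.8, 1.3, 8.8]
grip_width: -0.0003
```

```bash
python3 g.py 68 40 8 0.0; python3 -c "
from h import *
from scipy.spatial.transform import Rotation as R
w,x,y,z=telemetry.get_obs()['eef_rot'];print((R.from_quat([x,y,z,w]).inv()*R.from_quat([0,1,0,0])).as_rotvec(degrees=True))"
```

```text
[0.59150424 0.17087923 0.07905532] [-6.81467821  1.3090458   8.84367921] ang 72.53412440892545 0.08164332123427145
[[np.float64(-0.24), np.float64(-0.09), 0.0], [np.float64(-0.45), np.float64(-0.19), 0.0], [np.float64(-0.65), np.float64(-0.29), 0.0], [np.float64(-0.84), np.float64(-0.41), 0.0], [np.float64(-1.03), np.float64(-0.55), 0.0], [np.float64(-1.2), np.float64(-0.69), 0.0], [np.float64(-1.36), np.float64(-0.85), 0.0], [np.float64(-1.52), np.float64(-1.02), 0.0]]
[ 0.024508   -0.11949154  0.07058111]
```

step_arm(angular=[[0, -0.01, 0], [0, -0.01, 0], [0, -0.01, 0], [0, -0.01, 0], [0, -0.01, 0], [0, -0.01, 0], [0, -0.01, 0]], slide=[[-0.24, -0.09, 0], [-0.45, -0.19, 0], [-0.65, -0.29, 0], [-0.84, -0.41, 0], [-1.03, -0.55, 0], [-1.2, -0.69, 0], [-1.36, -0.85, 0]], jaw=[0, 0, 0, 0, 0, 0, 0])

```text
t: 8.2
position: [0.626, 0.1495, 0.0791]
eef_rot: [0.0, -0.001, 1.0, 0.0]
ft_force: [-2.6, 2.3, 5.2]
grip_width: 0.0001
```

```bash
python3 g.py 42 0 15 0.0; python3 -c "
from h import *
from scipy.spatial.transform import Rotation as R
w,x,y,z=telemetry.get_obs()['eef_rot'];print((R.from_quat([x,y,z,w]).inv()*R.from_quat([0,1,0,0])).as_rotvec(degrees=True))"
```

```text
[0.62598211 0.14951575 0.07909621] [-2.63458635  2.29972946  5.20564273] ang 43.77668304997168 0.08168793980984076
[[np.float64(-0.06), np.float64(-0.08), 0.0], [np.float64(-0.17), np.float64(-0.21), 0.0], [np.float64(-0.28), np.float64(-0.34), 0.0], [np.float64(-0.37), np.float64(-0.49), 0.0], [np.float64(-0.46), np.float64(-0.63), 0.0], [np.float64(-0.55), np.float64(-0.78), 0.0], [np.float64(-0.62), np.float64(-0.93), 0.0], [np.float64(-0.68), np.float64(-1.09), 0.0], [np.float64(-0.74), np.float64(-1.25), 0.0], [np.float64(-0.79), np.float64(-1.42), 0.0], [np.float64(-0.83), np.float64(-1.58), 0.0], [np.float64(-0.86), np.float64(-1.75), 0.0], [np.float64(-0.88), np.float64(-1.92), 0.0], [np.float64(-0.9), np.float64(-2.09), 0.0], [np.float64(-0.9), np.float64(-2.26), 0.0]]
[0.03601567 0.00204283 0.07123244]
```

step_arm(angular=[[0, 0, 0], [0, 0, 0], [0, 0, 0], [0, 0, 0], [0, 0, 0], [0, 0, 0], [0, 0, 0], [0, 0, 0], [0, 0, 0], [0, 0, 0]], slide=[[-0.17, -0.21, 0.005], [-0.28, -0.34, 0.005], [-0.37, -0.49, 0.005], [-0.46, -0.63, 0.005], [-0.55, -0.78, 0.005], [-0.62, -0.93, 0.005], [-0.68, -1.09, 0.005], [-0.74, -1.25, 0.005], [-0.79, -1.42, 0.005], [-0.83, -1.58, 0.005]], jaw=[0, 0, 0, 0, 0, 0, 0, 0, 0, 0])

```text
t: 9.45
position: [0.6466, 0.1093, 0.0785]
eef_rot: [-0.0, -0.001, 1.0, -0.0]
ft_force: [-0.5, 0.4, -0.0]
grip_width: -0.0002
```

```bash
python3 g.py 12 0 7 0.0; python3 -c "
from h import *
cv2.imwrite('pics/top3.png',cv2.resize(optics.capture('top')[150:280,170:330,::-1],None,fx=4,fy=4))
cv2.imwrite('pics/scene3.png',cv2.resize(optics.capture('scene')[180:320,220:380,::-1],None,fx=4,fy=4))"
```

```text
[0.64660779 0.10927087 0.07850547] [-0.50513379  0.39336031 -0.04048522] ang 11.551463174945633 0.08125356256877765
[[np.float64(-0.0), np.float64(0.03), 0.0], [np.float64(-0.03), np.float64(-0.08), 0.0], [np.float64(-0.04), np.float64(-0.2), 0.0], [np.float64(-0.06), np.float64(-0.31), 0.0], [np.float64(-0.07), np.float64(-0.42), 0.0], [np.float64(-0.07), np.float64(-0.54), 0.0], [np.float64(-0.08), np.float64(-0.65), 0.0]]
```

View pics/scene3.png

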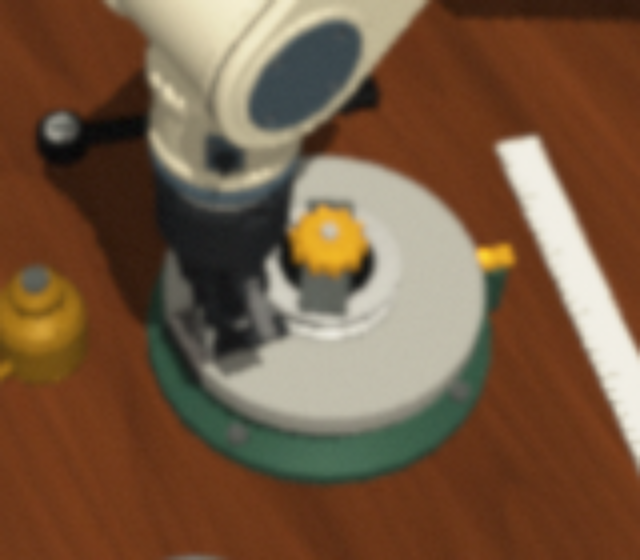

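View pics/top3.png

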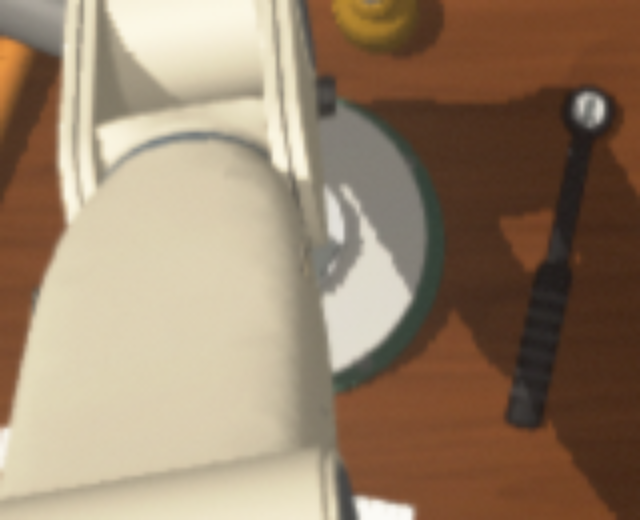

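The scene view shows the fingertip at about (235,345), over the notch. The support force went to zero and z dropped 0.5 mm, so the notch is felt. Next I'll centre over the key and press in stages.

step_arm(angular=[[0, 0, 0], [0, 0, 0], [0, 0, 0], [0, 0, 0], [0, 0, 0], [0, 0, 0], [0, 0, 0], [0, 0, 0], [0, 0, 0]], slide=[[-0.01, -0.16, 0], [-0.03, -0.32, 0], [-0.05, -0.48, 0], [-0.07, -0.62, 0], [-0.07, -0.62, 0], [-0.07, -0.62, 0.08], [-0.07, -0.62, 0.14], [-0.07, -0.62, 0.18], [-0.07, -0.62, 0.18]], jaw=[0, 0, 0, 0, 0, 0, 0, 0, 0])

```text
t: 10.68
position: [0.6482, 0.0937, 0.074]
eef_rot: [-0.0, -0.0, 1.0, -0.0]
ft_force: [-1.6, 1.4, 3.4]
grip_width: 0.0001
```

step_arm(angular=[[0, 0, 0], [0, 0, 0], [0, 0, 0], [0, 0, 0], [0, 0, 0], [0, 0, 0]], slide=[[0, 0, 0.06], [0, 0, 0.12], [0, 0, 0.17], [0, 0, 0.2], [0, 0, 0.22], [0, 0, 0.22]], jaw=[0, 0, 0, 0, 0, 0])

```text
t: 11.42
position: [0.6482, 0.0937, 0.069]
eef_rot: [-0.0, -0.0, 1.0, -0.0]
ft_force: [-3.1, 0.8, 9.4]
grip_width: 0.0001
```

step_arm(angular=[[0, 0, 0], [0, 0, 0], [0, 0, 0], [0, 0, 0], [0, 0, 0], [0, 0, 0]], slide=[[0, 0, 0.02], [0, 0, 0.03], [0, 0, 0.03], [0, 0, 0.03], [0, 0, 0.03], [0, 0, 0.03]], jaw=[0, 0, 0, 0, 0, 0])

```text
t: 12.18
position: [0.6482, 0.0937, 0.0691]
eef_rot: [-0.0, -0.0, 1.0, -0.0]
ft_force: [-3.3, -1.0, 10.1]
grip_width: -0.0001
```

Run:
```python
from h import *
cv2.imwrite('pics/scene4.png',cv2.resize(optics.capture('scene')[180:320,220:380,::-1],None,fx=4,fy=4))
for _ in range(4):
    o=telemetry.get_obs();print(o["t"],o["position"],o["ft_force"]); optics.capture("scene")
```

```text
12.225 [0.64823344 0.09370985 0.06905471] [-3.78766608 -0.43301519  9.91783345]
12.275 [0.64821981 0.0936867  0.0690408 ] [-4.3686644  -0.46230846 10.73766813]
12.325 [0.64822483 0.09370042 0.06905392] [-3.58968024  0.36142237 10.18316519]
12.375 [0.64823992 0.09370426 0.0690713 ] [-4.16953701 -0.73020702 10.68491461]
```

step_arm(angular=[[0, 0, 0], [0, 0, 0], [0, 0, 0], [0, 0, 0], [0, 0, 0], [0, 0, 0]], slide=[[0, 0, 0.04], [0, 0, 0.06], [0, 0, 0.06], [0, 0, 0.06], [0, 0, 0.06], [0, 0, 0.06]], jaw=[0, 0, 0, 0, 0, 0])

```text
t: 13.18
position: [0.6482, 0.0937, 0.069]
eef_rot: [-0.0, -0.0, 1.0, -0.0]
ft_force: [-5.7, -0.9, 16.5]
grip_width: 0.0001
```

View pics/scene4.png

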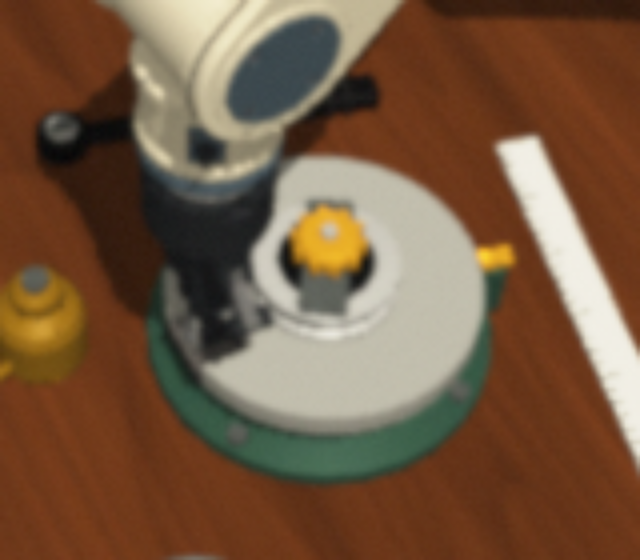

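The picture shows the fingertip in the notch at about (215,340), with the knob (328,235), oiler cup and rule where they were. z stays at 0.069 as the force rises to 16.5 N, so the key is on its stop.

```bash
python3 -c "
from h import *
o=telemetry.get_obs();print(o['position'],o['ft_force']);print(workorder.close_job())"
```

```text
[0.64823268 0.09369765 0.0689622 ] [-5.71234895 -0.88942982 16.49929869]
the job is handed in; nothing more can be done
None
```

The lock key is fully down and the arm is holding it there. I handed the job in at about 13 s.

**Sweep:** I set the shut fingertips on the rim beside the pointer. I ran them about 155° round the steel at 82 mm radius, with a light push of 5–14 N at the readings between moves. At the notch the support dropped to 0 N, and I moved to the middle of the key, about 166° from the pointer.

**Key:** The tip met the key and I pressed to 10 mm below the face, which is its stop depth. Raising the push from 9 N to 16.5 N gave no further travel.

**Knob and parts:** In the last close-up the knob, oiler cup and rule look undisturbed. That view shows only part of the ratchet and cuts off the mallet, so I checked those less closely; the outer ring is out of view. The arm made no contact away from the rim and key that I could see in the force readings.

**Unexpected reading:** The tip lost support slightly earlier than I had reckoned from the finger width. The tips are probably narrower than I assumed, and no check failed.

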